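# Unpark a roll-cutting length stop and hold it in its notch

## Task

Lift the red parking collar up off its post on the green cutting board and put it down in the small steel tray. Then take the blue handle of the length stop and slide it along the rail towards the yellow index plate until you feel the ball click into the notch there, without running past it. Finish still gripping the handle, with the stop held still in the notch for the cook to cut against, and leave the blue tub, the soy bottle and the wooden bowl where they stand.

Things in the scene. Friction and masses are not known exactly. Their poses are not given: they have to be found in the camera images.
- board: Green cutting board 170 x 390 x 20 mm, fixed to the counter; origin at the centre of its underside, z up. A steel rail (30 mm wide, top 34 mm above the counter) runs along the board's y axis through x = 0. The length stop slides on it towards +y.
- post_top (a point): Top of the steel parking post on the board (10 mm diameter, 42 mm tall above a 24 mm wide shoulder that the collar rests on; top 86 mm above the counter). Its axis stands 38 mm to the board's +x side of the rail's middle line: only the collar blocks the sliding stop, the bare post does not.
- collar_mid (a point): Centre (half-way up) of the loose red parking collar: a plastic ring, 50 mm outside, 18 mm hole, 26 mm tall, about 60 g, upright on the post at the start; z is the hole's axis. Its centre starts 57 mm above the counter; it must rise at least 42 mm to come free. The stop begins 33 mm or more clear of the collar along the rail.
- collar: The same red collar; origin at the centre of its underside.
- tray: Open steel tray 130 x 130 mm, 32 mm high, walls and floor 4 to 5 mm, fixed to the counter, left or right of the board; origin at the centre of its underside, z up.
- carriage: The length stop: a black block 50 x 50 mm (38 to 70 mm above the counter) on the rail, with a steel stop plate on its board -x side and an upright blue handle on top. Axes as the board's; origin at the counter level under the handle. It slides along the board's y only, with about 1.5 N friction.
- stop_grip (a point): Centre of the blue handle of the stop, 94 mm above the counter. The handle is 24 mm along the rail (board y), 30 mm across it and 44 mm tall (70 to 114 mm above the counter).
- notch (a point): Middle of the notch on the rail's top, 34 mm above the counter, beside the black line of the yellow index plate (on the board's +x side; its place varies). Stop seated: its handle has the same board y. Its spring ball meets a ridge 16 mm before (resists by 6 to 12 N), crests it 8 mm before, is then drawn in (a light pull, 1 to 4 N, that fades); a like ridge follows. Let go within 4 mm, it centres.
- tub: Bystander: open blue tub 120 x 120 x 75 mm, loose; origin at the centre of its underside. It stands on the side of the board where the tray is not.
- soy: Bystander: amber soy bottle with a yellow cap, 60 mm wide, 190 mm tall, loose; origin at the centre of its underside.
- bowl: Bystander: wooden bowl, 110 mm wide, 50 mm tall, loose; origin at the centre of its underside.
Not all that is in view belongs to the job. What is meant by the tray is not turquoise, and is the smaller of those in its own colour.

How it is judged:
On the way, in this order (a step that is already met when the one before it is completed fails the run):
1. the red collar has been lifted clear above its post (z of collar_mid in the frame of post_top above 0.014 m), for 0.1 s.
2. the collar lies in the tray, released (x of collar_mid in the frame of tray between -0.05 and 0.05 m and y of collar_mid in the frame of tray between -0.05 and 0.05 m and z of collar_mid in the frame of tray below 0.04 m and contact force between the fingers and collar below 0.1 N and linear speed of collar below 0.03 m/s), for 0.2 s.
3. the stop sits in the notch, with the fingers holding its handle (y of stop_grip in the frame of notch between -0.003 and 0.003 m and contact force between the fingers and carriage above 1.5 N and linear speed of carriage below 0.01 m/s), for 0.3 s.
At the end, for the whole second after the job is handed in: The red collar lies at rest and released in the steel tray; the stop is within 3 mm of the notch along the rail, at rest, with the fingers still gripping it (more than 1.5 N); tub, bottle and bowl have moved less than 30 mm (all of step 2 and all of step 3 and distance of each of tub, soy, bowl from where it was at the start of the episode below 0.03 m); the arm keeps its last pose, push and grip.
It fails at once if the stop ran more than 12 mm past the notch (y of stop_grip in the frame of notch above 0.012 m).
It fails at once if the tub was moved 30 mm or more, or tipped (distance of tub from where it was at the start of the episode above 0.03 m or angle between tub's own z axis and vertical above 0.35 rad).
It fails at once if the soy was moved 30 mm or more, or tipped (distance of soy from where it was at the start of the episode above 0.03 m or angle between soy's own z axis and vertical above 0.35 rad).
It fails at once if the bowl was moved 30 mm or more, or tipped (distance of bowl from where it was at the start of the episode above 0.03 m or angle between bowl's own z axis and vertical above 0.35 rad).
It also fails if it takes over 72 s, if anything falls off the work surface, if the arm or the gripper's body presses on something with over 40 N, if the wrist force passes 120 N, or if a joint passes its speed limit or range.

## Robot

A 7-joint arm with a two-finger parallel gripper is mounted at the origin on the work surface. World frame = base frame: x ahead of the robot, y to its left, z up, the work surface at z = 0. Lengths are in m, angles in rad, forces in N, time in s.
With the tool pointing down it reaches from about 0.425 to 0.925 m from the base axis. Payload 6.8 kg.
Tool frame: the origin (TCP) lies on the centre line of the jaws, within the pads' length; the fingertips stand bot.tip_reach ahead of it and the grasp point (between the pads) lies 3 mm ahead of it (bot.tip_reach is the distance from the TCP to the fingertips, in m); z points along the fingers, y is the line along which they close (so a half turn about z gives the same grasp; the last joint's range is limited). The gripper opens to 85 mm and grips with 20 to 120 N. Pads are 22 mm wide; open, the fingers measure 114 mm over their backs; the gripper's body (76 mm by 85 mm) begins 54 mm behind the grasp point. The pads swing forward as they close: fully open they stand 13 mm farther back than shut.
Start: joints at [-1.323, 0.477, 0.022, 1.555, -0.011, 1.109, -0.083], TCP at [0.235, 0.633, 0.253] pointing down, gripper open.
Joint ranges: [-2.96, 2.96], [-0.34, 2.1], [-1.41, 1.46], [0.24, 2.44], [-1.37, 4.51], [0.17, 1.92], [-2.96, 2.96]. Speed limits (rad/s): [2.39, 2.39, 3.14, 3.14, 3.14, 3.14, 3.14].

## Interface

Orientations are given as a unit quaternion [w, x, y, z].
In Python, from station import bot gives the robot as it stands.
- The arm moves only by the tool jog_arm, never from a script. Its argument "deltas" is a list of rows, each a list of 7 numbers: the shift along the world's x, y, z in m, then the turn, a rotation vector about the world's x, y, z in rad, then the opening, from 0 (shut) to 1 (fully open). In form: [[x, y, z, rx, ry, rz, grip], ...]. A call has 1 to 10 rows; each row shifts and turns the commanded pose from where the row before left it; what a row does not reach is not made up. A row lasts 1/10 s, in which the tool goes at most 50 mm and 8.59 degrees, less where a joint would pass 70% of its speed; a pose out of reach is approached as far as the arm can. A call with a gripper value outside its range is refused whole. The fingers move at their own pace and stop on an object; "newtons" is the grip in N (left out, the last holds). Time passes only in rows, so rows that do not move let the fingers close. It gives the time, the measured TCP pose, the force, the opening and the grip force at its end, in the units of the state.
- bot.get_obs(): the state, without advancing time (a new reading comes with each control period).
- bot.read_camera(name): name is "side" or "top" or "wrist"; returns a dict with "img" (480x640x3 uint8, red, green, blue), "K" (3x3 intrinsics, pixels), "eye" and "attitude" of the camera in the world. Camera axes: x right, y down, z forward; pixel columns grow to the right and rows downward; lengths in m; the calibration is good to about 2 mm. The wrist camera is an equidistant fisheye: a pixel r from the principal point sees the ray r / f radians off the axis. A picture is of the moment at which its call begins. There is no depth.
- bot.hand_in(): hands the job in; it is judged then, once.
The state is a dict: "t": time; "q": joint angles; "joint_vel": joint speeds; "joint_torque": joint torques, N m; "eef_pos": TCP position; "tool_rot": TCP orientation; "contact_force": force on the tool from outside, world axes, zero at the start; "torque": the same for the moment, N m; "gripper_width": opening from 0.0 (shut) to 1.0 (fully open); "grasp_force": force on a finger pad.
Only numpy, scipy, OpenCV 4.12 (cv2) and the standard library are available. Lean on these libraries where they do the work, as an engineer would, in place of code of your own. Each camera call takes 0.05 s, during which the arm holds its last target. There are 200 camera calls.

## Working session

There is one attempt and no reset: what is moved stays moved. The work goes in short steps, Python scripts to look and compute and a tool call to move; the robot and the scene stay as the last step left them, time stands still between calls to the robot, and variables do not carry over. Pictures are saved under pics/ and viewed, at most 10 in all, crops included, and the job is handed in when it is done.

Besides the shell and the picture viewer there is one more tool, called after ">>>" by a JSON object that holds its "name" and its "arguments". jog_arm: Moves the arm, as the interface text tells. Its arguments: {"type":"object","properties":{"deltas":{"type":"array"},"newtons":{"type":"number"}},"required":["deltas"]}

```bash
ls; mkdir -p pics
cat > h.py <<'E'
import numpy as np, cv2
from station import bot
from scipy.spatial.transform import Rotation as R
def snap(n,f):
    c=bot.read_camera(n); cv2.imwrite(f,c["img"][:,:,::-1]); np.savez(f[:-4]+".npz",K=c["K"],eye=c["eye"],att=c["attitude"]); return c
def px(f,u,v,z):
    c=np.load(f[:-4]+".npz"); a=c["att"]
    M=R.from_quat(a,scalar_first=True).as_matrix() if a.size==4 else a
    K=c["K"]; d=np.array([(u-K[0,2])/K[0,0],(v-K[1,2])/K[1,1],1.])
    if "wrist" in f:
        r=np.hypot(*d[:2]); d=np.r_[d[:2]/max(r,1e-9)*np.sin(r),np.cos(r)]
    d=M@d; e=c["eye"]; return e+d*(z-e[2])/d[2]
E
python3 - <<'E'
from h import *
for n in("top","side"):
    c=snap(n,f"pics/{n}1.png"); print(n,c["K"],c["eye"],c["attitude"])
o=bot.get_obs(); print(o["eef_pos"],o["tool_rot"],o["gripper_width"],bot.tip_reach)
E
```

```text
pics
top [[473.02726208   0.         322.70231024]
 [  0.         473.02726208 241.47103433]
 [  0.           0.           1.        ]] [0.39215031 0.10932045 1.34218029] [-0.01912068  0.71483489 -0.69826509  0.03273125]
side [[501.69621163   0.         317.82935473]
 [  0.         501.69621163 248.49236919]
 [  0.           0.           1.        ]] [ 0.10582603 -0.67169951  0.88996529] [-0.39380327  0.89340869 -0.20136692  0.07868449]
[0.23497492 0.63226371 0.25243347] [-8.35395549e-05  1.76965397e-01  9.84216743e-01 -8.02526267e-04] 1.0006740518235848 0.022
```

View pics/top1.png

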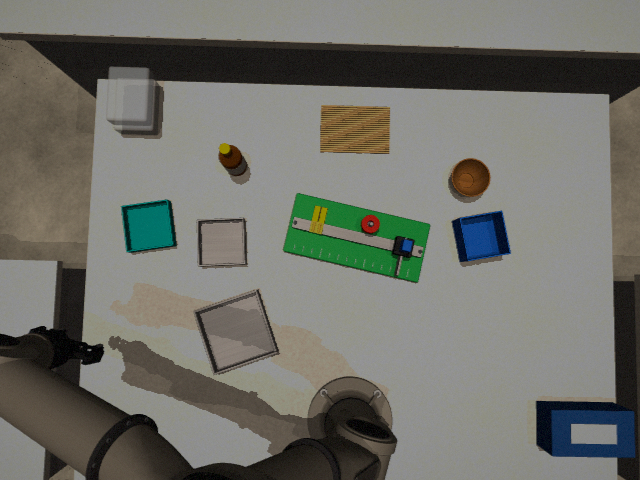

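View pics/side1.png

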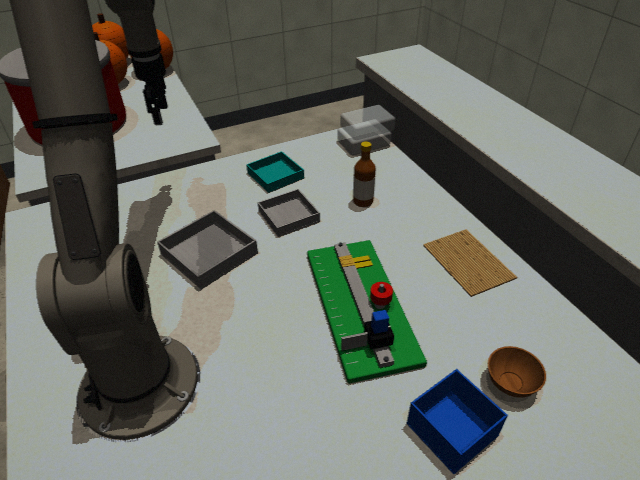

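The top view shows the small steel tray at (222,243), collar (370,224), stop handle (404,244), and index plate near (318,220). The large steel tray at (237,331) and the turquoise one are decoys. I'll enlarge the board next.

Run:
```python
from h import *
i=cv2.imread("pics/top1.png")[180:290,275:440]
cv2.imwrite("pics/crop1.png",cv2.resize(i,None,fx=4.8,fy=4.8,interpolation=cv2.INTER_CUBIC))
f="pics/top1.png"
for n,u,v,z in[("tray",222,243,.02),("collar",370,224,.07),("handle",404,243,.114),("soycap",225,149,.19),("bowl",470,177,.05),("tub",481,237,.04)]: print(n,px(f,u,v,z).round(3))
```

```text
tray [0.479 0.366 0.02 ]
collar [ 0.536 -0.041  0.07 ]
handle [ 0.484 -0.126  0.114]
soycap [0.7   0.334 0.19 ]
bowl [ 0.677 -0.321  0.05 ]
tub [ 0.511 -0.355  0.04 ]
```

View pics/crop1.png

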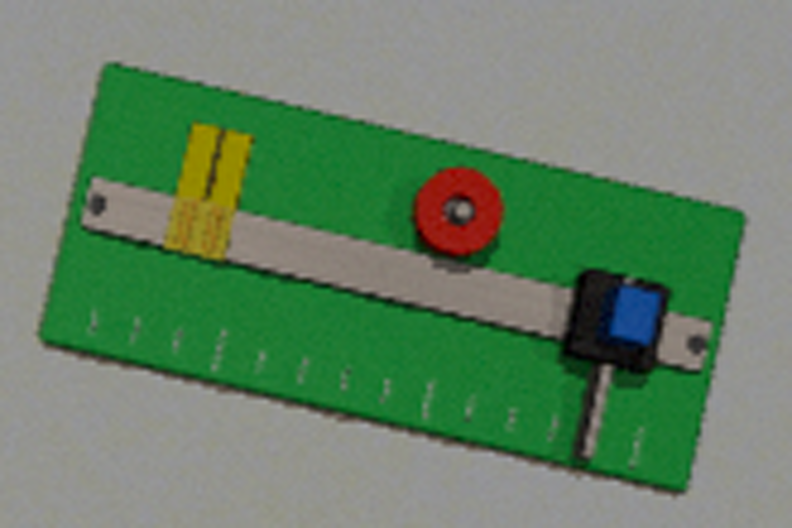

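The crop shows the collar's top centre at (459,211), the handle top at (636,316), the plate's black line from (222,130) to (209,198), and the board corners at (107,63), (745,213), (688,492) and (42,342).

Run:
```python
from h import *
f="pics/top1.png"
P=lambda u,v,z:px(f,275+(u+.5)/4.8-.5,180+(v+.5)/4.8-.5,z)
c=np.array([P(*q,.02) for q in[(107,63),(745,213),(688,492),(42,342)]])
print(c.round(3)); o=c.mean(0)
y=(c[0]-c[1]+c[3]-c[2]); y[2]=0; L=np.linalg.norm(y)/2; y/=2*L; x=np.array([y[1],-y[0],0]); print("len",L,"yaw",np.arctan2(-y[0],y[1]),"o",o)
for n,q in dict(post=P(460,210,.086),collar=P(459,211,.07),handle=P(636,316,.114),l1=P(222,130,.024),l2=P(209,198,.024)).items(): print(n,q.round(4),"board",((q-o)@x).round(4),((q-o)@y).round(4))
print("y",y)
o=bot.get_obs(); print(R.from_quat(o["tool_rot"],scalar_first=True).as_matrix().round(3))
for q in[(197,220),(246,219),(247,266),(198,267)]: print(px(f,*q,.032).round(3))
```

```text
[[ 0.626  0.161  0.02 ]
 [ 0.546 -0.216  0.02 ]
 [ 0.382 -0.184  0.02 ]
 [ 0.461  0.194  0.02 ]]
len 0.3859100465247283 yaw -0.20590357405897308 o [ 0.50373122 -0.01127963  0.02      ]
post [ 0.5364 -0.0405  0.086 ] board 0.038 -0.0219
collar [ 0.5377 -0.0418  0.07  ] board 0.0395 -0.0229
handle [ 0.4776 -0.134   0.114 ] board -0.0005 -0.1254
l1 [0.5872 0.0924 0.024 ] board 0.0605 0.1186
l2 [0.5469 0.0991 0.024 ] board 0.0197 0.1169
y [0.20445173 0.97887665 0.        ]
[[-0.937  0.348 -0.   ]
 [ 0.348  0.937 -0.002]
 [-0.    -0.002 -1.   ]]
[0.54  0.435 0.032]
[0.546 0.3   0.032]
[0.416 0.292 0.032]
[0.41  0.427 0.032]
```

>>> {"name": "jog_arm", "arguments": {"deltas": [[0.015, -0.034, 0, 0, 0, 0.015, 1], [0.015, -0.034, 0, 0, 0, 0.015, 1], [0.015, -0.034, 0, 0, 0, 0.015, 1], [0.015, -0.034, 0, 0, 0, 0.015, 1], [0.015, -0.034, 0, 0, 0, 0.015, 1], [0.015, -0.034, 0, 0, 0, 0.015, 1], [0.015, -0.034, 0, 0, 0, 0.015, 1], [0.015, -0.034, 0, 0, 0, 0.015, 1], [0.015, -0.034, 0, 0, 0, 0.015, 1], [0.015, -0.034, 0, 0, 0, 0.015, 1]], "newtons": 40}}

```text
t: 1.1
eef_pos: [0.3853, 0.2911, 0.2531]
tool_rot: [-0.0, 0.102, 0.995, -0.0]
contact_force: [1.2, 0.6, -0.9]
gripper_width: 0.999
grasp_force: 0.0
```

>>> {"name": "jog_arm", "arguments": {"deltas": [[0.015, -0.034, 0, 0, 0, 0, 1], [0.015, -0.034, 0, 0, 0, 0, 1], [0.015, -0.034, 0, 0, 0, 0, 1], [0.015, -0.034, -0.005, 0, 0, 0, 1], [0.015, -0.034, -0.005, 0, 0, 0, 1], [0.015, -0.034, -0.005, 0, 0, 0, 1], [0.015, -0.034, -0.01, 0, 0, 0, 1], [0.015, -0.034, -0.01, 0, 0, 0, 1], [0.015, -0.034, -0.01, 0, 0, 0, 1], [0, 0, 0, 0, 0, 0, 1]]}}

```text
t: 2.1
eef_pos: [0.5204, -0.0188, 0.2071]
tool_rot: [-0.0, 0.106, 0.994, -0.002]
contact_force: [-1.0, -0.1, 0.4]
gripper_width: 1.004
grasp_force: 0.0
```

>>> {"name": "jog_arm", "arguments": {"deltas": [[0.016, -0.022, -0.03, 0, 0, 0, 1], [0, 0, -0.02, 0, 0, 0, 1], [0, 0, 0, 0, 0, 0, 1], [0, 0, 0, 0, 0, 0, 1]]}}

```text
t: 2.5
eef_pos: [0.5358, -0.0345, 0.1584]
tool_rot: [-0.001, 0.102, 0.995, 0.0]
contact_force: [-0.4, -1.1, 0.7]
gripper_width: 1.003
grasp_force: 0.0
```

Run:
```python
from h import *
c=snap("wrist","pics/wrist1.png"); print(c["K"],c["eye"],c["attitude"]); print(bot.get_obs()["eef_pos"])
```

```text
[[371.64829954   0.         330.53893413]
 [  0.         371.64829954 244.5238865 ]
 [  0.           0.           1.        ]] [ 0.45584936 -0.01822703  0.27771097] [0.12524348 0.76539437 0.62297137 0.1019422 ]
[ 0.53632862 -0.03438933  0.15906011]
```

View pics/wrist1.png

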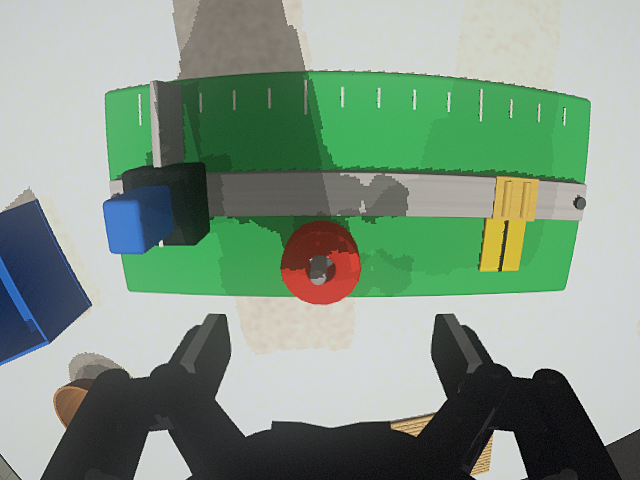

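The wrist view shows the collar centred near (320,263), the handle's top face near (125,226) and the black line from (505,221) to (500,270).

Run:
```python
from h import *
f="pics/wrist1.png"
for n,u,v,z in[("collar",320.5,262.5,.07),("post",318,268,.086),("handle",125,226,.114),("l1",505,221,.024),("l2",500,270,.024),("hole",580,203,.034)]:
    p=px(f,u,v,z); print(n,p.round(4), ((p-[.5037,-.0113,0])[:2]@[[.9789,.2045],[-.2045,.9789]]).round(4))
```

```text
collar [ 0.5342 -0.0406  0.07  ] [ 0.0358 -0.0225]
post [ 0.5311 -0.041   0.086 ] [ 0.0329 -0.0234]
handle [ 0.4787 -0.13    0.114 ] [-0.0002 -0.1213]
l1 [0.5479 0.0984 0.024 ] [0.0208 0.1165]
l2 [0.5877 0.0922 0.024 ] [0.0611 0.1185]
hole [0.5422 0.1646 0.034 ] [0.0017 0.18  ]
```

>>> {"name": "jog_arm", "arguments": {"deltas": [[-0.001, -0.0065, 0, 0, 0, 0, 1], [0, 0, -0.02, 0, 0, 0, 1], [0, 0, -0.02, 0, 0, 0, 1], [0, 0, -0.02, 0, 0, 0, 1], [0, 0, -0.02, 0, 0, 0, 1], [0, 0, -0.015, 0, 0, 0, 1], [0, 0, 0, 0, 0, 0, 1], [0, 0, 0, 0, 0, 0, 1]]}}

```text
t: 3.35
eef_pos: [0.5356, -0.0419, 0.0642]
tool_rot: [0.0, 0.103, 0.995, 0.0]
contact_force: [-0.1, -0.8, 0.8]
gripper_width: 1.0
grasp_force: 0.0
```

>>> {"name": "jog_arm", "arguments": {"deltas": [[0, 0, 0, 0, 0, 0, 0.4], [0, 0, 0, 0, 0, 0, 0.2], [0, 0, 0, 0, 0, 0, 0.2], [0, 0, 0, 0, 0, 0, 0.2], [0, 0, 0, 0, 0, 0, 0.2], [0, 0, 0, 0, 0, 0, 0.2]], "newtons": 30}}

```text
t: 3.95
eef_pos: [0.5357, -0.0417, 0.0644]
tool_rot: [0.001, 0.103, 0.995, 0.0]
contact_force: [-2.0, 0.9, 6.5]
gripper_width: 0.57
grasp_force: 29.9
```

>>> {"name": "jog_arm", "arguments": {"deltas": [[0, 0, 0.01, 0, 0, 0, 0.2], [0, 0, 0.015, 0, 0, 0, 0.2], [0, 0, 0.015, 0, 0, 0, 0.2], [0, 0, 0.015, 0, 0, 0, 0.2], [0, 0, 0.015, 0, 0, 0, 0.2], [0, 0, 0.015, 0, 0, 0, 0.2], [0, 0, 0.015, 0, 0, 0, 0.2], [0, 0, 0, 0, 0, 0, 0.2], [0, 0, 0, 0, 0, 0, 0.2]]}}

```text
t: 4.85
eef_pos: [0.5351, -0.0417, 0.1636]
tool_rot: [0.0, 0.103, 0.995, 0.0]
contact_force: [-0.2, -0.4, -0.9]
gripper_width: 0.574
grasp_force: 31.4
```

>>> {"name": "jog_arm", "arguments": {"deltas": [[-0.003, 0.02, 0, 0, 0, 0, 0.2], [-0.005, 0.035, 0, 0, 0, 0, 0.2], [-0.005, 0.035, 0, 0, 0, 0, 0.2], [-0.005, 0.035, 0, 0, 0, 0, 0.2], [-0.005, 0.035, 0, 0, 0, 0, 0.2], [-0.005, 0.035, 0, 0, 0, 0, 0.2], [-0.005, 0.035, 0, 0, 0, 0, 0.2], [-0.005, 0.035, 0, 0, 0, 0, 0.2], [-0.005, 0.035, 0, 0, 0, 0, 0.2], [-0.005, 0.035, 0, 0, 0, 0, 0.2]]}}

```text
t: 5.85
eef_pos: [0.4862, 0.2943, 0.1623]
tool_rot: [-0.001, 0.103, 0.995, -0.001]
contact_force: [0.1, 0.7, -0.2]
gripper_width: 0.57
grasp_force: 31.4
```

>>> {"name": "jog_arm", "arguments": {"deltas": [[-0.004, 0.035, 0, 0, 0, 0, 0.2], [-0.004, 0.03, 0, 0, 0, 0, 0.2], [-0.002, 0.005, 0, 0, 0, 0, 0.2], [0, 0, 0, 0, 0, 0, 0.2], [0, 0, 0, 0, 0, 0, 0.2]]}}

```text
t: 6.35
eef_pos: [0.4773, 0.3615, 0.1626]
tool_rot: [-0.0, 0.103, 0.995, -0.001]
contact_force: [-0.1, -0.5, -0.1]
gripper_width: 0.571
grasp_force: 31.4
```

Run:
```python
from h import *
snap("wrist","pics/wrist2.png"); o=bot.get_obs(); print(o["eef_pos"],o["gripper_width"],o["grasp_force"])
```

```text
[0.47754268 0.36115069 0.16282704] 0.5684385180786988 31.39829993247986
```

View pics/wrist2.png

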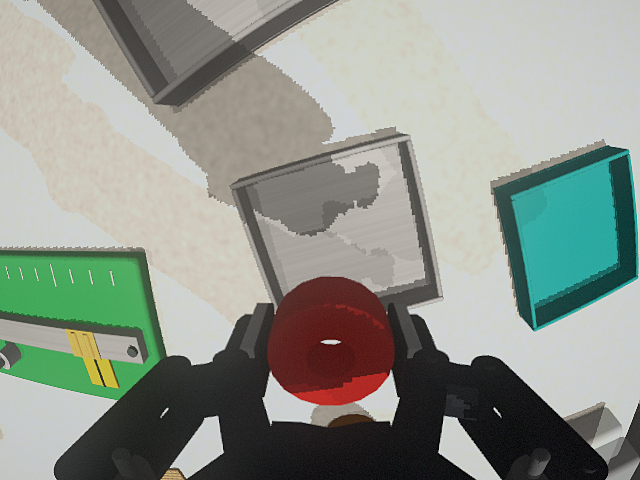

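The collar is held over the small tray, which spans about (235–440, 135–310). I'll lower it now.

>>> {"name": "jog_arm", "arguments": {"deltas": [[0, 0.003, -0.02, 0, 0, 0, 0.2], [0, 0, -0.025, 0, 0, 0, 0.2], [0, 0, -0.025, 0, 0, 0, 0.2], [0, 0, -0.025, 0, 0, 0, 0.2], [0, 0, -0.02, 0, 0, 0, 0.2], [0, 0, -0.01, 0, 0, 0, 0.2], [0, 0, -0.006, 0, 0, 0, 0.2], [0, 0, 0, 0, 0, 0, 0.2], [0, 0, 0, 0, 0, 0, 0.2]]}}

```text
t: 7.3
eef_pos: [0.4778, 0.3664, 0.0332]
tool_rot: [0.0, 0.103, 0.995, 0.0]
contact_force: [0.5, 0.3, -0.8]
gripper_width: 0.571
grasp_force: 31.4
```

>>> {"name": "jog_arm", "arguments": {"deltas": [[0, 0, 0, 0, 0, 0, 0.6], [0, 0, 0, 0, 0, 0, 0.7], [0, 0, 0, 0, 0, 0, 0.75], [0, 0, 0, 0, 0, 0, 0.75], [0, 0, 0, 0, 0, 0, 0.75], [0, 0, 0, 0, 0, 0, 0.75], [0, 0, 0, 0, 0, 0, 0.75]]}}

```text
t: 8.0
eef_pos: [0.4771, 0.3662, 0.0323]
tool_rot: [-0.0, 0.103, 0.995, -0.0]
contact_force: [-0.2, 0.7, -0.5]
gripper_width: 0.75
grasp_force: 0.0
```

>>> {"name": "jog_arm", "arguments": {"deltas": [[0, 0, 0.01, 0, 0, 0, 0.75], [0, 0, 0.02, 0, 0, 0, 0.75], [0, 0, 0.03, 0, 0, 0, 0.75], [0, 0, 0.03, 0, 0, 0, 0.75], [0, 0, 0.03, 0, 0, 0, 0.75], [0, 0, 0.03, 0, 0, 0, 0.75], [0, 0, 0, 0, 0, 0, 0.75]]}}

```text
t: 8.7
eef_pos: [0.4795, 0.3677, 0.1875]
tool_rot: [0.003, 0.103, 0.995, 0.003]
contact_force: [0.8, -0.0, 1.1]
gripper_width: 0.747
grasp_force: 0.0
```

Run:
```python
from h import *
snap("wrist","pics/wrist3.png"); o=bot.get_obs(); print(o["eef_pos"],o["gripper_width"],o["grasp_force"])
```

```text
[0.47829471 0.36709407 0.18514823] 0.7477747916796046 0.0
```

View pics/wrist3.png

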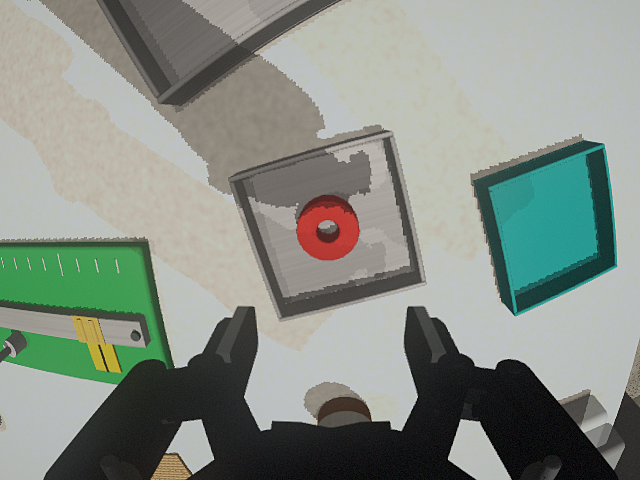

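The collar lies flat near the middle of the small tray at (328,227). Next is the handle.

>>> {"name": "jog_arm", "arguments": {"deltas": [[0, -0.02, 0, 0, 0, 0, 0.75], [0, -0.035, 0, 0, 0, 0, 0.75], [0, -0.035, 0, 0, 0, 0, 0.75], [0, -0.035, 0, 0, 0, 0, 0.75], [0, -0.035, 0, 0, 0, 0, 0.75], [0, -0.035, 0, 0, 0, 0, 0.75], [0, -0.035, 0, 0, 0, 0, 0.75], [0, -0.035, 0, 0, 0, 0, 0.75], [0, -0.035, 0, 0, 0, 0, 0.75], [0, -0.035, 0, 0, 0, 0, 0.75]]}}

```text
t: 9.75
eef_pos: [0.4752, 0.0285, 0.1812]
tool_rot: [-0.001, 0.103, 0.995, -0.001]
contact_force: [0.1, 0.1, -0.8]
gripper_width: 0.747
grasp_force: 0.0
```

>>> {"name": "jog_arm", "arguments": {"deltas": [[0, -0.035, 0, 0, 0, 0, 0.75], [0, -0.035, 0, 0, 0, 0, 0.75], [0, -0.035, 0, 0, 0, 0, 0.75], [0, -0.03, 0, 0, 0, 0, 0.75], [0, -0.02, 0, 0, 0, 0, 0.75], [0, 0, 0, 0, 0, 0, 0.75], [0, 0, 0, 0, 0, 0, 0.75]]}}

```text
t: 10.45
eef_pos: [0.4757, -0.1241, 0.1814]
tool_rot: [-0.001, 0.104, 0.995, 0.0]
contact_force: [0.3, -0.4, 0.4]
gripper_width: 0.749
grasp_force: 0.0
```

Run:
```python
from h import *
c=snap("wrist","pics/wrist4.png"); o=bot.get_obs(); print(o["eef_pos"],o["tool_rot"])
# blue handle top mask
h=cv2.cvtColor(c["img"],cv2.COLOR_RGB2HSV)
m=cv2.inRange(h,(100,120,60),(125,255,255)); n,l,s,ce=cv2.connectedComponentsWithStats(m)
for i in range(1,n):
    if s[i,4]>200: print(s[i],ce[i])
```

```text
[ 0.4760971  -0.12323941  0.18156326] [-9.73193714e-04  1.02682869e-01  9.94713653e-01  1.72376444e-04]
[ 295  238   43   69 2772] [316.16450216 272.55411255]
[   19   254   175   149 10387] [110.02532011 328.39905651]
```

View pics/wrist4.png

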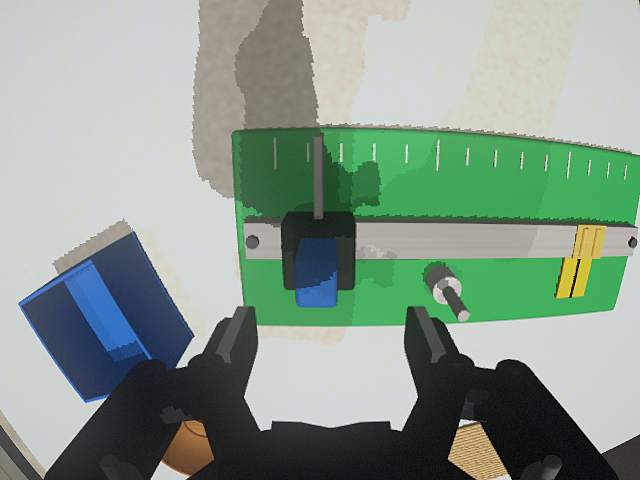

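The view shows the handle's top face centred near (316.5,290) and the black line from (578,259) to (571,296). The stop is clear of the bare post.

Run:
```python
from h import *
f="pics/wrist4.png"
for n,u,v,z in[("handle",316.5,290,.114),("posttop",462,315,.086),("l1",577,260,.024),("l2",571,296,.024)]:
    p=px(f,u,v,z); print(n,p.round(4), ((p-[.5037,-.0113,0])[:2]@[[.9789,.2045],[-.2045,.9789]]).round(4))
```

```text
handle [ 0.4817 -0.1337  0.114 ] [ 0.0035 -0.1243]
posttop [ 0.5353 -0.0442  0.086 ] [ 0.0377 -0.0257]
l1 [0.5494 0.0971 0.024 ] [0.0226 0.1155]
l2 [0.587  0.0924 0.024 ] [0.0603 0.1186]
```

>>> {"name": "jog_arm", "arguments": {"deltas": [[0.0025, -0.0095, 0, 0, 0, 0, 0.75], [0, 0, -0.02, 0, 0, 0, 0.75], [0, 0, -0.02, 0, 0, 0, 0.75], [0, 0, -0.02, 0, 0, 0, 0.75], [0, 0, -0.015, 0, 0, 0, 0.75], [0, 0, -0.006, 0, 0, 0, 0.75], [0, 0, 0, 0, 0, 0, 0.75], [0, 0, 0, 0, 0, 0, 0.75]]}}

```text
t: 11.3
eef_pos: [0.4801, -0.1333, 0.1018]
tool_rot: [0.0, 0.103, 0.995, -0.0]
contact_force: [0.5, 0.3, 0.5]
gripper_width: 0.751
grasp_force: 0.0
```

>>> {"name": "jog_arm", "arguments": {"deltas": [[0, 0, 0, 0, 0, 0, 0.5], [0, 0, 0, 0, 0, 0, 0.3], [0, 0, 0, 0, 0, 0, 0.1], [0, 0, 0, 0, 0, 0, 0.1], [0, 0, 0, 0, 0, 0, 0.1], [0, 0, 0, 0, 0, 0, 0.1], [0, 0, 0, 0, 0, 0, 0.1], [0, 0, 0, 0, 0, 0, 0.1]], "newtons": 40}}

```text
t: 12.1
eef_pos: [0.48, -0.1333, 0.1019]
tool_rot: [0.0, 0.103, 0.995, 0.0]
contact_force: [-1.0, 0.9, 6.7]
gripper_width: 0.276
grasp_force: 39.3
```

>>> {"name": "jog_arm", "arguments": {"deltas": [[0.002, 0.0098, 0, 0, 0, 0, 0.1], [0.004, 0.0196, 0, 0, 0, 0, 0.1], [0.004, 0.0196, 0, 0, 0, 0, 0.1], [0.004, 0.0196, 0, 0, 0, 0, 0.1], [0.004, 0.0196, 0, 0, 0, 0, 0.1], [0, 0, 0, 0, 0, 0, 0.1]]}}

```text
t: 12.7
eef_pos: [0.4992, -0.0414, 0.1019]
tool_rot: [0.001, 0.101, 0.995, 0.001]
contact_force: [-0.3, 1.0, 5.9]
gripper_width: 0.276
grasp_force: 40.2
```

>>> {"name": "jog_arm", "arguments": {"deltas": [[0.004, 0.0196, 0, 0, 0, 0, 0.1], [0.004, 0.0196, 0, 0, 0, 0, 0.1], [0.004, 0.0196, 0, 0, 0, 0, 0.1], [0.004, 0.0196, 0, 0, 0, 0, 0.1], [0.004, 0.0196, 0, 0, 0, 0, 0.1], [0.001, 0.005, 0, 0, 0, 0, 0.1], [0, 0, 0, 0, 0, 0, 0.1], [0, 0, 0, 0, 0, 0, 0.1]]}}

```text
t: 13.5
eef_pos: [0.52, 0.0576, 0.1019]
tool_rot: [0.001, 0.103, 0.995, 0.0]
contact_force: [5.2, -0.1, 3.8]
gripper_width: 0.277
grasp_force: 40.2
```

Run:
```python
from h import *
o=bot.get_obs(); p=o["eef_pos"]; print(p,o["contact_force"],(p[:2]-[.5037,-.0113])@[[.9789,.2045],[-.2045,.9789]])
c=snap("top","pics/top2.png"); i=c["img"][195:265,280:370,::-1]
cv2.imwrite("pics/crop2.png",cv2.resize(i,None,fx=8,fy=8,interpolation=cv2.INTER_CUBIC))
snap("wrist","pics/wrist5.png")
```

```text
[0.51995689 0.05761382 0.10192378] [ 5.22776986 -0.08125928  3.77724836] [0.00182099 0.07078427]
```

View pics/wrist5.png

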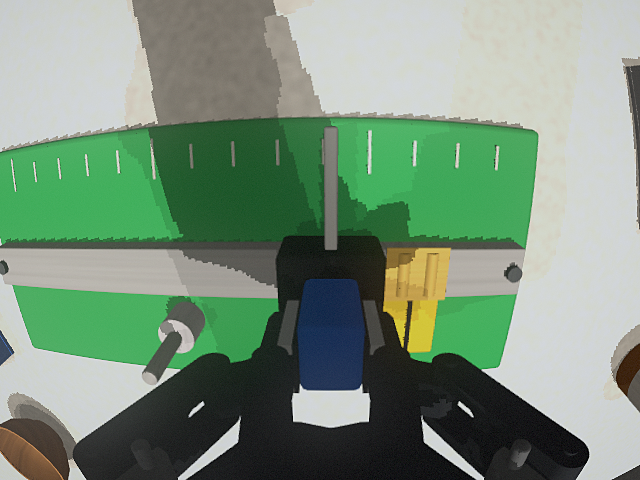

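The stop is short of the index plate. The black line runs (409,300) to (405,350), and the ridges on the rail are near u=403 and u=432 at v=272.

Run:
```python
from h import *
for f,L in(("pics/wrist5.png",[("l1",410,302,.024),("l2",406,349,.024),("r1",404,272,.036),("r2",432,272,.036),("pl1",388,272,.034),("pl2",450,272,.034),("plat1",434,350,.024)]),
 ("pics/wrist4.png",[("pl1",577,242,.034),("pl2",605,242,.034)])):
  for n,u,v,z in L:
    p=px(f,u,v,z); print(n,p.round(4), ((p-[.5037,-.0113,0])[:2]@[[.9789,.2045],[-.2045,.9789]]).round(4))
i=cv2.imread("pics/wrist5.png")[220:360,370:470]
cv2.imwrite("pics/crop3.png",cv2.resize(i,None,fx=4,fy=4,interpolation=cv2.INTER_CUBIC))
```

```text
l1 [0.5511 0.0998 0.024 ] [0.0237 0.1184]
l2 [0.5853 0.0934 0.024 ] [0.0585 0.1192]
r1 [0.5251 0.0971 0.036 ] [-0.0013  0.1105]
r2 [0.5285 0.1128 0.036 ] [-0.0011  0.1265]
pl1 [0.5241 0.0885 0.034 ] [-0.0005  0.1019]
pl2 [0.5319 0.1237 0.034 ] [-0.      0.1379]
plat1 [0.5911 0.1119 0.024 ] [0.0603 0.1384]
pl1 [0.5261 0.0889 0.034 ] [0.0015 0.1027]
pl2 [0.5335 0.1244 0.034 ] [0.0014 0.1389]
```

View pics/crop3.png

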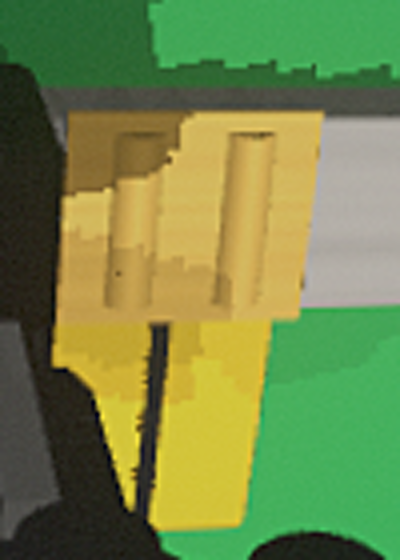

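Ridges at 110.5 and 126.5 mm put the notch at board y ≈ 118.5 mm, which matches the line. About 47.5 mm remain, so the ridge should begin in about 31 mm.

>>> {"name": "jog_arm", "arguments": {"deltas": [[0.003, 0.0098, 0, 0, 0, 0, 0.1], [0.003, 0.0098, 0, 0, 0, 0, 0.1], [0.0015, 0.0078, 0, 0, 0, 0, 0.1], [0, 0, 0, 0, 0, 0, 0.1], [0, 0, 0, 0, 0, 0, 0.1]]}}

```text
t: 14.1
eef_pos: [0.5258, 0.0852, 0.1019]
tool_rot: [-0.0, 0.103, 0.995, 0.0]
contact_force: [-0.8, 1.7, 9.4]
gripper_width: 0.278
grasp_force: 41.1
```

>>> {"name": "jog_arm", "arguments": {"deltas": [[0.0004, 0.002, 0, 0, 0, 0, 0.1], [0.0004, 0.002, 0, 0, 0, 0, 0.1], [0.0004, 0.002, 0, 0, 0, 0, 0.1], [0, 0, 0, 0, 0, 0, 0.1]]}}

```text
t: 14.5
eef_pos: [0.5268, 0.0898, 0.1019]
tool_rot: [-0.0, 0.103, 0.995, -0.0]
contact_force: [-2.0, -0.8, 11.6]
gripper_width: 0.277
grasp_force: 41.3
```

>>> {"name": "jog_arm", "arguments": {"deltas": [[0.0004, 0.002, 0, 0, 0, 0, 0.1], [0.0004, 0.002, 0, 0, 0, 0, 0.1], [0, 0, 0, 0, 0, 0, 0.1]]}}

```text
t: 14.8
eef_pos: [0.527, 0.0909, 0.1019]
tool_rot: [-0.001, 0.104, 0.995, -0.002]
contact_force: [-3.6, -7.8, 14.4]
gripper_width: 0.274
grasp_force: 41.6
```

On the ridge now, with force building. I'll take small steps.

>>> {"name": "jog_arm", "arguments": {"deltas": [[0.0002, 0.001, 0, 0, 0, 0, 0.1], [0.0002, 0.001, 0, 0, 0, 0, 0.1], [0, 0, 0, 0, 0, 0, 0.1]]}}

```text
t: 15.1
eef_pos: [0.5274, 0.0929, 0.1019]
tool_rot: [-0.001, 0.104, 0.995, -0.002]
contact_force: [-3.9, -8.3, 14.0]
gripper_width: 0.282
grasp_force: 41.6
```

>>> {"name": "jog_arm", "arguments": {"deltas": [[0.0002, 0.001, 0, 0, 0, 0, 0.1], [0.0002, 0.001, 0, 0, 0, 0, 0.1], [0, 0, 0, 0, 0, 0, 0.1]]}}

```text
t: 15.4
eef_pos: [0.5282, 0.0963, 0.1019]
tool_rot: [-0.001, 0.104, 0.995, -0.001]
contact_force: [-2.5, -5.0, 12.8]
gripper_width: 0.276
grasp_force: 41.4
```

>>> {"name": "jog_arm", "arguments": {"deltas": [[0.0002, 0.001, 0, 0, 0, 0, 0.1], [0, 0, 0, 0, 0, 0, 0.1]]}}

```text
t: 15.6
eef_pos: [0.5285, 0.0979, 0.1019]
tool_rot: [-0.001, 0.104, 0.995, -0.001]
contact_force: [-1.2, -3.2, 11.5]
gripper_width: 0.274
grasp_force: 41.3
```

>>> {"name": "jog_arm", "arguments": {"deltas": [[0.0002, 0.001, 0, 0, 0, 0, 0.1], [0, 0, 0, 0, 0, 0, 0.1]]}}

```text
t: 15.8
eef_pos: [0.5288, 0.0994, 0.1019]
tool_rot: [-0.0, 0.104, 0.995, -0.0]
contact_force: [-0.6, -2.3, 10.8]
gripper_width: 0.269
grasp_force: 41.2
```

>>> {"name": "jog_arm", "arguments": {"deltas": [[0.0002, 0.001, 0, 0, 0, 0, 0.1], [0, 0, 0, 0, 0, 0, 0.1]]}}

```text
t: 16.0
eef_pos: [0.5291, 0.1008, 0.1019]
tool_rot: [-0.0, 0.103, 0.995, -0.0]
contact_force: [-2.1, -1.7, 10.4]
gripper_width: 0.272
grasp_force: 41.2
```

>>> {"name": "jog_arm", "arguments": {"deltas": [[0.0002, 0.001, 0, 0, 0, 0, 0.1], [0, 0, 0, 0, 0, 0, 0.1]]}}

```text
t: 16.2
eef_pos: [0.5294, 0.1021, 0.1019]
tool_rot: [-0.0, 0.103, 0.995, 0.0]
contact_force: [-0.2, 0.3, 10.9]
gripper_width: 0.272
grasp_force: 41.1
```

>>> {"name": "jog_arm", "arguments": {"deltas": [[0.0002, 0.001, 0, 0, 0, 0, 0.1], [0, 0, 0, 0, 0, 0, 0.1], [0, 0, 0, 0, 0, 0, 0.1]]}}

```text
t: 16.5
eef_pos: [0.5297, 0.1034, 0.1019]
tool_rot: [-0.0, 0.103, 0.995, 0.0]
contact_force: [-0.5, 0.6, 10.5]
gripper_width: 0.275
grasp_force: 41.1
```

>>> {"name": "jog_arm", "arguments": {"deltas": [[0.0002, 0.0008, 0, 0, 0, 0, 0.1], [0, 0, 0, 0, 0, 0, 0.1], [0, 0, 0, 0, 0, 0, 0.1]]}}

```text
t: 16.8
eef_pos: [0.5298, 0.1042, 0.1019]
tool_rot: [-0.0, 0.103, 0.995, 0.0]
contact_force: [-0.8, 0.7, 9.5]
gripper_width: 0.274
grasp_force: 41.1
```

Run:
```python
from h import *
o=bot.get_obs(); p=o["eef_pos"]; print(p,o["contact_force"],(p[:2]-[.5037,-.0113])@[[.9789,.2045],[-.2045,.9789]])
snap("wrist","pics/wrist6.png")
i=cv2.imread("pics/wrist6.png")[110:400,230:430]
cv2.imwrite("pics/crop4.png",cv2.resize(i,None,fx=2,fy=2,interpolation=cv2.INTER_CUBIC))
```

```text
[0.52980784 0.1042006  0.10191708] [-0.82284386  0.74131693  9.54410804] [0.00193709 0.11840259]
```

View pics/crop4.png

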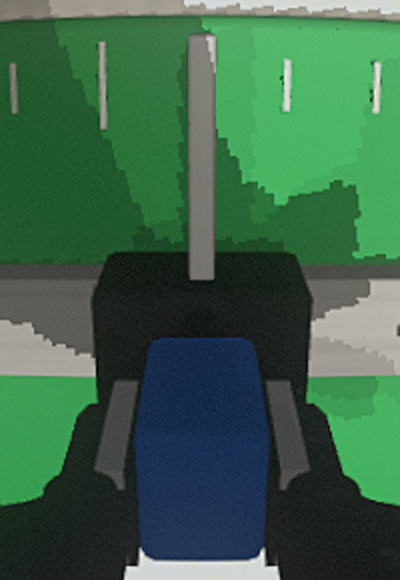

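The stop is at 118.4 mm against a notch estimate of 118.5, and the force has faded. The handle is centred between the pads at about u=331. I'll hold, cross-check, and then hand in.

>>> {"name": "jog_arm", "arguments": {"deltas": [[0, 0, 0, 0, 0, 0, 0.1], [0, 0, 0, 0, 0, 0, 0.1], [0, 0, 0, 0, 0, 0, 0.1], [0, 0, 0, 0, 0, 0, 0.1], [0, 0, 0, 0, 0, 0, 0.1]]}}

```text
t: 17.35
eef_pos: [0.5298, 0.1042, 0.1019]
tool_rot: [-0.0, 0.103, 0.995, 0.0]
contact_force: [-0.4, 0.5, 9.3]
gripper_width: 0.278
grasp_force: 41.1
```

Run:
```python
from h import *
for u,v in((331,380),(331,355)):
    p=px("pics/wrist6.png",u,v,.114); print(p.round(4),((p-[.5037,-.0113,0])[:2]@[[.9789,.2045],[-.2045,.9789]]).round(4))
o=bot.get_obs(); print(o["eef_pos"],o["contact_force"],o["grasp_force"])
```

```text
[0.5364 0.1027 0.114 ] [0.0087 0.1183]
[0.5252 0.105  0.114 ] [-0.0028  0.1183]
[0.52983239 0.10417404 0.10190737] [-0.37816391  0.5407328   9.27492323] 41.06510102748871
```

The camera puts the handle at 118.3 mm, within 0.2 mm of the notch estimate. Handing in.

```bash
python3 -c "
from station import bot; print(bot.hand_in())"
```

```text
the job is handed in; nothing more can be done
None
```

I handed the job in: the red collar lies released in the small steel tray, and the stop is held still with about 41 N of grip, within about 0.2 mm of where I measured the notch. I never moved near the tub, bottle or bowl, but took no last picture to confirm them, and no verdict came back.

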